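# Square a book in the gate-locked jig

## Robot

A 6-joint arm with a two-finger parallel gripper is mounted at the origin on the work surface; the furniture and walls round the work are solid. World frame = base frame: x ahead of the robot, y to its left, z up, the work surface at z = 0. Lengths are in m, angles in rad, forces in N, time in s.
With the tool pointing down it reaches from about 0.375 to 0.9 m from the base axis. Payload 3.1 kg.
Tool frame: the origin (TCP) lies midway between the tips of the shut fingers; the grasp point (between the pads) lies 19 mm behind it; z points along the fingers, x is the direction in which the jaws open and shut, and the axes are right-handed (so a half turn about z gives the same grasp; the last joint's range is limited). The gripper opens to 87 mm and grips with 3 to 60 N. Pads are 19 mm wide; open, the fingers measure 117 mm over their backs; the gripper's body (75 mm by 190 mm) begins 51 mm behind the grasp point.
Start: joints at [0.956, 0.527, 1.433, -0, 1.181, -0.178], TCP at [0.264, 0.566, 0.223] pointing down, gripper open.
Joint ranges: [-3.08, 3.08], [-0.75, 2.2], [0.22, 2.44], [-1.43, 4.57], [0, 2.65], [-2.85, 2.85]. Speed limits (rad/s): [2.79, 2.79, 3.14, 3.14, 3.14, 3.14].

## Interface

Orientations are given as a unit quaternion [x, y, z, w].
In Python, from rig import * gives the robot as it stands.
- The arm moves only by the tool drive_tool, never from a script. Its argument "plan" is a list of rows, each an object with "offset": the shift along the tool's x, y, z in cm, a list of three; "delta_rot": the turn, a rotation vector about the tool's x, y, z in degrees, a list of three; "jaw": the finger opening in cm, from 0 to 8.7. In form: [{"offset": [dx, dy, dz], "delta_rot": [wx, wy, wz], "jaw": jaw}, ...]. A call has exactly 8 rows; each row is the pose to reach, as a shift and turn from the pose commanded when the call began, along the tool's axes at that moment; what a row does not reach only later rows make up. A row lasts 1/12 s, in which the tool goes at most 41.7 mm and 7.16 degrees, less where a joint would pass 70% of its speed; a pose out of reach is approached as far as the arm can. A call with a gripper value outside its range is refused whole. The fingers move at their own pace and stop on an object; "squeeze" is the grip in N (left out, the last holds). Time passes only in rows, so rows that repeat a pose let the fingers close, or fill a call up. It gives the time, the measured TCP pose, the force and the opening at its end, in the units of the state.
- get_obs(): the state, without advancing time (a new reading comes with each control period).
- camera(name): name is "scene" or "top" or "wrist"; returns the picture (400x640x3 uint8, red, green, blue); there is no depth.
- calibration(name): a dict with "K" (3x3 intrinsics, pixels), "pose" (4x4, takes a point from camera to world coordinates); the wrist camera has in their place "tool_from_camera" (4x4, takes a point from camera to tool coordinates, whose origin is the TCP and whose axes are the tool frame's). Camera axes: x right, y down, z forward; pixel columns grow to the right and rows downward; lengths in m; the calibration is good to about 2 mm. A picture is of the moment at which its call begins: read the wrist's pose just before it. calibration takes no time and is no camera call.
- hand_in(): hands the job in, once; it reports no verdict.
The state is a dict: "time": time; "q": joint angles; "joint_velocities": joint speeds; "joint_torque": joint torques, N m; "position": TCP position; "tool_rot": TCP orientation; "ft_force": force on the tool from outside, world axes, zero at the start; "moment": the same for the moment, N m; "grip_width": finger opening in m.
Only numpy, scipy, OpenCV 4.12 (cv2) and the standard library are available. Lean on these libraries where they do the work, as an engineer would, in place of code of your own. Each camera call takes 0.05 s, during which the arm holds its last target.

## Task

Square up the book in the jig and lock it: with the fingertips push the upright knob along the long leg of its L-shaped slot, so that the jaw slides the book up against the fence, then push the knob round the corner and fully home at the end of the short leg. Push the knob gently from outside only; never take it between the fingers or lift it, and leave the book and everything standing around the work to themselves. Finish with the hand clear.

Things in the scene. Friction and masses are not known exactly. Their poses are not given: they have to be found in the camera images.
- jig: Fixed plywood board, 240 x 382 x 12 mm. Origin on the table under it. Jig frame in mm: +y along the slot's long leg towards the fence (robot's left), +x along the short leg (away from the robot). Low housing at x -62..68, y -178..-36 with an aluminium cover (top z 27) with an L-shaped slot. Wooden fence, top z 42, face at y 170, at the +y end.
- corner (a point): Corner of the L-shaped slot on the cover's top: jig (-20, -75, 27) mm, axes as the jig. Slot 18 mm wide; the long leg's centre line is x = -20 from y = -135 to here. The knob has 2 mm play each way in the slot, so its hard stops lie up to 2 mm beyond the named points
- slot_end (a point): End of the short leg, where the knob's axis must finish: jig (25, -75, 27) mm on the cover's top, axes as the jig. The short leg's centre line is y = -75 from the corner to here
- knob (a point): Upright black knob, 26 mm diameter, from jig z 37 to 64 mm; this point is on its axis at z 50. Under it a steel collar, 44 mm diameter, z 28..37. Starts near the -y end of the long leg; slides easily (friction about 0.12), stays where it is left. After 4 to 20 mm its collar meets the jaw's crossbar and pushes jaw and book ahead of it
- jaw (a joint): Slide of the jaw along the jig's +y, m: 0 open, about 0.050 with the knob pushed to the corner. Aluminium frame on the cover: low crossbar (z 29..38 mm) in front of the collar, two side arms, wooden lip (154 mm long, top z 40) that meets the book. Stays where it is left; friction 1 N
- work_book: Book, 193 x 138 x 22 mm, lying flat on the jig between jaw lip and fence, its 193 mm side along the fence; starts 24 to 32 mm short of it, up to 0.05 rad askew. Origin at the centre of its underside, x along the 193 mm side. Against the fence its origin is at jig y = 101 mm
- tall_spool: Bystander: thread spool, 47 mm diameter, 60 mm tall, standing on the jig board about 75 mm beyond the slot's side (top 72 mm above the table). Origin at its foot
- small_clip: Bystander: black binder clip, 41 mm, standing on the jig board on the robot's side of the housing near the knob's start, top of wire handles 59 mm above the table. Origin at its foot
- weight: Bystander: steel press weight with a knob, 55 x 60 x 53 mm, on the table. Origin at its foot
- pot: Bystander: glue pot, 73 mm diameter, 81 mm tall, on the table. Origin at its foot
- black_tape: Bystander: roll of black tape, 58 mm diameter, 19 mm high, lying on the table. Origin at its foot
- follower: The loose follower (0.15 kg) that carries the knob: 62 mm flange captive under the cover, 14 mm stem in the slot, collar and knob. Origin at the centre of the flange's underside on the knob's axis, 12 mm above the table; z up along the knob; its yaw is free

How it is judged:
On the way, in this order (a step that is already met when the one before it is completed fails the run):
1. the knob is pushed to the slot's corner while still in the long leg (y of knob in the frame of jig above -0.08 m and x of knob in the frame of jig below -0.012 m), for 0.1 s.
2. the knob is at the end of the short leg (x of knob in the frame of jig above 0.02 m and y of knob in the frame of jig above -0.08 m), for 0.2 s.
At the end, for the whole second after the job is handed in: The knob stands within 5 mm of the end of the short leg, the jaw is closed (over 43 mm), the book lies flat within 6 mm of the fence and within 0.03 rad of parallel to it, and knob and book are at rest (all of step 2 and value of joint jaw above 0.043 m and y of work_book in the frame of jig above 0.095 m and angle between the x axis of work_book and the x axis of jig, either way round below 0.03 rad and z of work_book in the frame of jig below 0.015 m and linear speed of each of follower, work_book below 0.01 m/s); the robot touches nothing.
It fails at once if the knob is taken between the fingers (horizontal distance between the grasp point and knob below 0.013 m and z of the grasp point in the frame of jig below 0.068 m).
It fails at once if the knob is lifted or wrenched over (z of knob in the frame of jig above 0.056 m or angle between follower's own z axis and vertical above 0.15 rad).
It fails at once if the knob is pushed with more than 40 N (contact force between the fingers and follower above 40 N).
It fails at once if the robot touches the book, or the book is lifted (contact force between any of the arm, the fingers and work_book above 0.5 N or z of work_book in the frame of jig above 0.02 m).
It fails at once if a thing standing around the work is shifted by more than 12 mm (distance of any of tall_spool, small_clip, weight, pot, black_tape from where it was at the start of the episode above 0.012 m).
It also fails if it takes over 51 s, if anything falls off the work surface, if the arm or the gripper's body presses on something with over 40 N, if the wrist force passes 120 N, or if a joint passes its speed limit or range.

## Working session

There is one attempt and no reset: what is moved stays moved. The work goes in short steps, Python scripts to look and compute and a tool call to move; the robot and the scene stay as the last step left them, time stands still between calls to the robot, and variables do not carry over. Pictures are saved under pics/ and viewed, and the job is handed in when it is done.

Besides the shell and the picture viewer there is one more tool, called after "Call:" as name(argument=value, ...) on one line, values as JSON. drive_tool: Moves the arm, as the interface text tells. Its arguments: {"type":"object","properties":{"plan":{"type":"array","items":{"type":"object","properties":{"offset":{"type":"array","items":{"type":"number"}},"delta_rot":{"type":"array","items":{"type":"number"}},"jaw":{"type":"number"}}}},"squeeze":{"type":"number"}},"required":["plan"]}

```bash
ls; mkdir -p pics; python3 - <<'E'
from rig import *
import cv2,numpy as np
o=get_obs();print(o)
for n in("scene","top"):
    c=calibration(n);print(n,np.round(c["K"],1).tolist(),np.round(c["pose"],4).tolist())
    cv2.imwrite(f"pics/{n}0.png",camera(n)[:,:,::-1])
print(np.round(calibration("wrist")["tool_from_camera"],4).tolist(),calibration("wrist")["K"])
E
```

```text
pics
{'time': 0.0, 'q': array([ 9.55519604e-01,  5.28480120e-01,  1.43391503e+00, -2.10194466e-05,
        1.18137837e+00, -1.78544856e-01]), 'joint_velocities': array([-1.79781628e-03, -1.13306139e-04,  1.47244459e-03, -4.52498447e-05,
       -1.21450101e-04,  4.83863159e-04]), 'joint_torque': array([-1.64837929e-03, -4.40035379e+01, -1.76593351e+01,  6.31833239e-02,
        5.81951207e-02, -1.43095363e-04]), 'position': array([0.2639345 , 0.56572308, 0.22155901]), 'tool_rot': array([ 8.43496119e-01,  5.37134162e-01, -1.00549514e-03,  4.22037907e-04]), 'ft_force': array([-0.27481068, -0.3829063 ,  0.11047134]), 'moment': array([-0.00844086,  0.06291934, -0.00724445]), 'grip_width': 0.08699166132890387}
scene [[429.0, 0.0, 316.1], [0.0, 429.0, 192.1], [0.0, 0.0, 1.0]] [[0.4918, -0.397, 0.7749, -0.5313], [-0.8705, -0.2451, 0.4269, -0.5837], [0.0205, -0.8845, -0.4662, 0.6716], [0.0, 0.0, 0.0, 1.0]]
top [[449.5, 0.0, 314.2], [0.0, 449.5, 198.4], [0.0, 0.0, 1.0]] [[-0.0011, -0.9925, 0.1224, 0.3852], [-0.9996, -0.0022, -0.0266, 0.007], [0.0266, -0.1223, -0.9921, 1.3188], [0.0, 0.0, 0.0, 1.0]]
[[1.0, 0.0001, 0.0002, 0.0006], [-0.0002, 0.9562, 0.2928, -0.0808], [-0.0002, -0.2928, 0.9562, -0.1629], [0.0, 0.0, 0.0, 1.0]] [[354.69973325   0.         323.05205715]
 [  0.         354.69973325 196.71580556]
 [  0.           0.           1.        ]]
```

View pics/scene0.png

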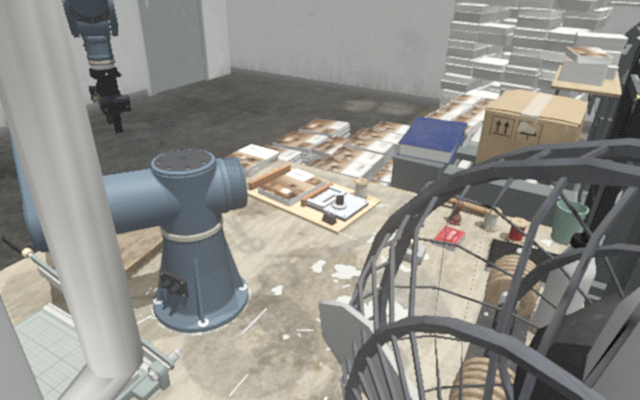

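View pics/top0.png

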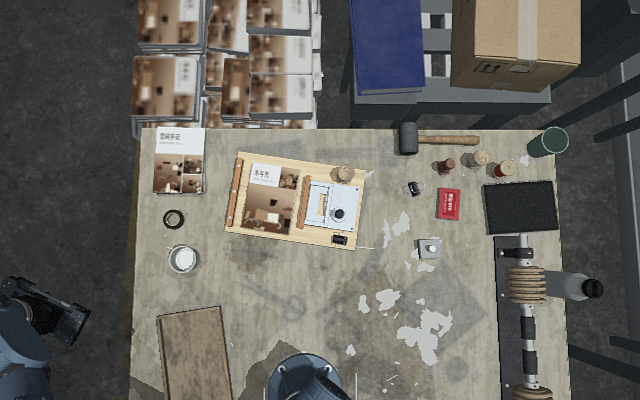

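```bash
python3 - <<'E'
import cv2
a=cv2.imread("pics/top0.png")[140:260,215:375];cv2.imwrite("pics/top0c.png",cv2.resize(a,None,fx=5,fy=5,interpolation=cv2.INTER_CUBIC))
a=cv2.imread("pics/scene0.png")[150:240,235:395];cv2.imwrite("pics/scene0c.png",cv2.resize(a,None,fx=5,fy=5,interpolation=cv2.INTER_CUBIC))
E
```

```text
(no output)
```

View pics/top0c.png

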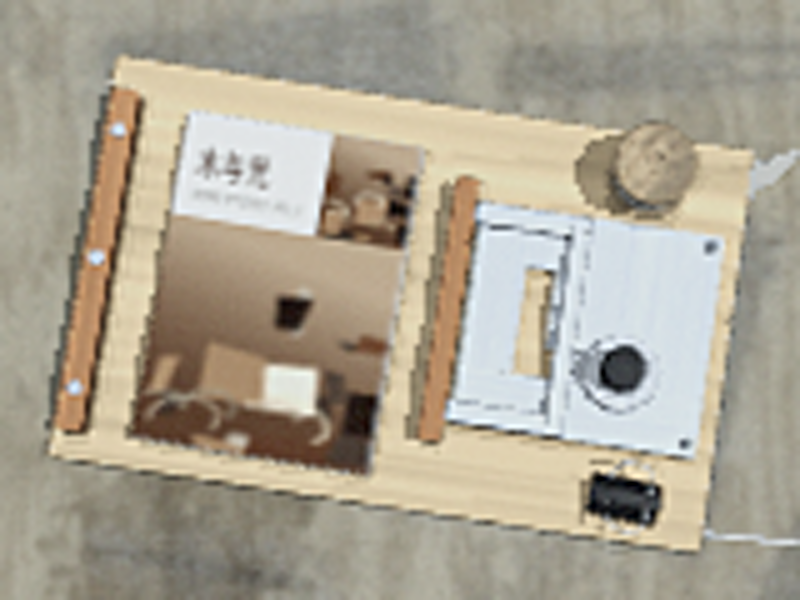

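View pics/scene0c.png

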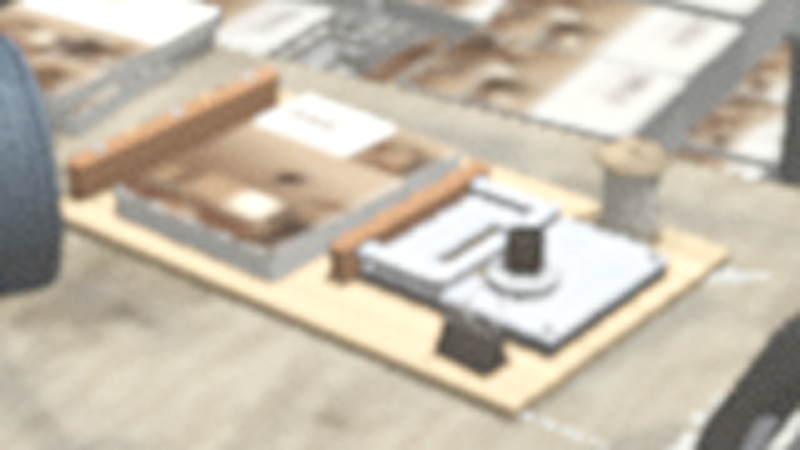

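```bash
cat > h.py <<'E'
import numpy as np,cv2
from scipy.optimize import least_squares
from rig import *
C={n:calibration(n) for n in("scene","top")}
def proj(n,P):
    T=np.linalg.inv(C[n]["pose"]);p=T[:3,:3]@np.asarray(P)+T[:3,3];p=C[n]["K"]@p;return p[:2]/p[2]
def back(n,uv,z):
    M=C[n]["pose"];d=M[:3,:3]@np.linalg.solve(C[n]["K"],[uv[0],uv[1],1]);t=M[:3,3];return t+d*(z-t[2])/d[2]
def tri(a,b):
    A=[];B=[]
    for n,uv in(("top",a),("scene",b)):
        M=C[n]["pose"];d=M[:3,:3]@np.linalg.solve(C[n]["K"],[uv[0],uv[1],1]);d/=np.linalg.norm(d);P=np.eye(3)-np.outer(d,d);A.append(P);B.append(P@M[:3,3])
    return np.linalg.lstsq(np.vstack(A),np.hstack(B),rcond=None)[0]
E
python3 - <<'E'
from h import *
t=lambda u,v:(215+(u-2)/5,140+(v-2)/5)
s=lambda u,v:(235+(u-2)/5,150+(v-2)/5)
W=[back("top",t(*p),.012) for p in[(120,57),(752,150),(700,551),(50,458)]]
print(np.round(W,4)); 
for i in range(4):print(np.linalg.norm(W[i]-W[(i+1)%4]))
print("sc",np.round([back("scene",s(*p),.012) for p in[(730,252),(515,412),(64,205)]],4))
J=[(120,191),(120,-191),(-120,-191),(-120,191)]
f=lambda q:np.ravel([q[:2]+np.array([[np.cos(q[2]),-np.sin(q[2])],[np.sin(q[2]),np.cos(q[2])]])@(np.array(j)/1000)-w[:2] for j,w in zip(J,W)])
r=least_squares(f,[.6,.1,0]);print(r.x,np.round(r.fun,4))
q=r.x;R=np.array([[np.cos(q[2]),-np.sin(q[2])],[np.sin(q[2]),np.cos(q[2])]])
# knob top centre
k=back("top",t(622,366),.064);print("knob top z64",k,R.T@(k[:2]-q[:2]))
print("tri knob top",tri(t(622,366),s(526,232)))
k=back("top",t(655,165),.072);print("spool",R.T@(k[:2]-q[:2]))
k=back("top",t(625,498),.04);print("clip",k,R.T@(k[:2]-q[:2]))
for n in C:
  for j in[(-20,-75,27),(25,-75,27)]:
    p=q[:2]+R@(np.array(j[:2])/1000);print(n,p,(proj(n,[*p,j[2]/1000])-([215,140] if n=="top" else [235,150]))*5+2)
E
```

```text
[[ 0.687   0.1954  0.012 ]
 [ 0.6326 -0.1786  0.012 ]
 [ 0.3966 -0.1448  0.012 ]
 [ 0.4503  0.2311  0.012 ]]
0.37793914702387865
0.23845442017485347
0.379753734803502
0.23937209268086518
sc [[ 0.6268 -0.1826  0.012 ]
 [ 0.3878 -0.1493  0.012 ]
 [ 0.4555  0.2185  0.012 ]]
[ 0.54162552  0.02580314 -0.14390763] [ 0.0008  0.0022  0.0004 -0.0019 -0.0011 -0.0012 -0.      0.0009]
knob top z64 [ 0.49934696 -0.09610912  0.064     ] [-0.02435793 -0.1267153 ]
tri knob top [ 0.49991903 -0.09685495  0.06052345]
spool [ 0.09029526 -0.12918972]
clip [ 0.42628338 -0.09919565  0.04      ] [-0.09622361 -0.14024808]
scene [ 0.5110764  -0.04555337] [457.17380995 251.66969454]
scene [ 0.55561124 -0.05200689] [499.11649869 225.55133384]
top [ 0.5110764  -0.04555337] [529.28789392 351.45485825]
top [ 0.55561124 -0.05200689] [540.18672681 275.0548053 ]
```

```bash
cat >> h.py <<'E'
from scipy.spatial.transform import Rotation as Ro
import json,os
JIG=json.load(open("jig.json")) if os.path.exists("jig.json") else [.5416,.0258,-.1439]
def j2w(p):
    p=np.array(p,float)/1000;R=Ro.from_euler("z",JIG[2]).as_matrix();return R@p+[JIG[0],JIG[1],0]
def w2j(P):
    R=Ro.from_euler("z",JIG[2]).as_matrix();return R.T@(np.array(P)-[JIG[0],JIG[1],0])*1000
def go(p,yaw=0):
    "tool-frame offset cm and rotvec deg to jig point mm, tool x at jig yaw, z down"
    o=get_obs();R=Ro.from_quat(o["tool_rot"]);T=Ro.from_euler("z",JIG[2]+yaw)*Ro.from_euler("x",np.pi)
    d=R.inv().apply(j2w(p)-o["position"])*100;r=np.degrees((R.inv()*T).as_rotvec())
    print("t",round(o["time"],2),"at jig",np.round(w2j(o["position"]),1),"F",np.round(o["ft_force"],1),"w",round(o["grip_width"],4),"\n->",p,"off",np.round(d,2),"rot",np.round(r,2))
E
python3 -c "
from h import *
go((-20,-120,180))"
```

```text
t 0.1 at jig [-352.2  494.6  221.7] F [-0.2 -0.3  0.6] w 0.087 
-> (-20, -120, 180) off [-49.24  49.55   4.24] rot [5.000e-02 1.100e-01 7.322e+01]
```

Call:
drive_tool(plan=[{"offset": [-1.5, 1.5, 0], "delta_rot": [0, 0, 3], "jaw": 0}, {"offset": [-3.5, 3.5, 0], "delta_rot": [0, 0, 7], "jaw": 0}, {"offset": [-6, 6, 0], "delta_rot": [0, 0, 12], "jaw": 0}, {"offset": [-8.5, 8.5, 0], "delta_rot": [0, 0, 17], "jaw": 0}, {"offset": [-11, 11, 0], "delta_rot": [0, 0, 22], "jaw": 0}, {"offset": [-13.5, 13.5, 0], "delta_rot": [0, 0, 27], "jaw": 0}, {"offset": [-16, 16, 0], "delta_rot": [0, 0, 31], "jaw": 0}, {"offset": [-18.5, 18.5, 0], "delta_rot": [0, 0, 35], "jaw": 0}], squeeze=20)

```text
time: 0.77
position: [0.3536, 0.3187, 0.2223]
tool_rot: [0.966, 0.257, -0.0, 0.0]
ft_force: [0.9, 0.2, -0.0]
grip_width: 0.0411
```

```bash
python3 -c "
from h import *
go((-20,-120,180))"
```

```text
t 0.77 at jig [-228.   262.9  222.3] F [ 0.9  0.2 -0. ] w 0.0411 
-> (-20, -120, 180) off [-7.21 42.98  4.24] rot [2.000e-02 4.000e-02 3.805e+01]
```

Call:
drive_tool(plan=[{"offset": [-0.5, 3, 0], "delta_rot": [0, 0, 4], "jaw": 0}, {"offset": [-1, 6, 0], "delta_rot": [0, 0, 9], "jaw": 0}, {"offset": [-1.5, 9, 0], "delta_rot": [0, 0, 14], "jaw": 0}, {"offset": [-2, 12, 0], "delta_rot": [0, 0, 19], "jaw": 0}, {"offset": [-2.5, 15, 0], "delta_rot": [0, 0, 24], "jaw": 0}, {"offset": [-3.2, 18, 0], "delta_rot": [0, 0, 29], "jaw": 0}, {"offset": [-3.7, 21, 0], "delta_rot": [0, 0, 34], "jaw": 0}, {"offset": [-4, 24, 0], "delta_rot": [0, 0, 38], "jaw": 0}])

```text
time: 1.43
position: [0.4385, 0.091, 0.2223]
tool_rot: [0.997, -0.072, -0.001, 0.0]
ft_force: [1.1, 0.1, 0.2]
grip_width: 0.0011
```

```bash
python3 -c "
from h import *
go((-20,-120,180))"
```

```text
t 1.43 at jig [-111.4   49.8  222.3] F [1.1 0.1 0.2] w 0.0011 
-> (-20, -120, 180) off [ 9.15 16.97  4.22] rot [ 0.01  0.07 -0.03]
```

Call:
drive_tool(plan=[{"offset": [1.4, 2.6, 0.6], "delta_rot": [0, 0, 0], "jaw": 0}, {"offset": [3, 5.5, 1.3], "delta_rot": [0, 0, 0], "jaw": 0}, {"offset": [4.6, 8.5, 2], "delta_rot": [0, 0, 0], "jaw": 0}, {"offset": [6.2, 11.5, 2.8], "delta_rot": [0, 0, 0], "jaw": 0}, {"offset": [7.8, 14.5, 3.6], "delta_rot": [0, 0, 0], "jaw": 0}, {"offset": [9, 16.5, 4.1], "delta_rot": [0, 0, 0], "jaw": 0}, {"offset": [9.2, 17, 4.2], "delta_rot": [0, 0, 0], "jaw": 0}, {"offset": [9.2, 17, 4.2], "delta_rot": [0, 0, 0], "jaw": 0}])

```text
time: 2.1
position: [0.5064, -0.0901, 0.1798]
tool_rot: [0.997, -0.071, -0.001, -0.0]
ft_force: [-0.7, 1.1, 0.3]
grip_width: 0.0005
```

```bash
python3 -c "
from h import *
go((-20,-160,100))
o=get_obs();import pickle;pickle.dump(o,open('w1.pkl','wb'))
im=camera('wrist')[:,:,::-1];cv2.imwrite('pics/w1.png',im)"
```

```text
t 2.1 at jig [ -18.2 -119.7  179.8] F [-0.7  1.1  0.3] w 0.0005 
-> (-20, -160, 100) off [-0.18  4.03  7.98] rot [-0.02  0.07  0.06]
```

View pics/w1.png

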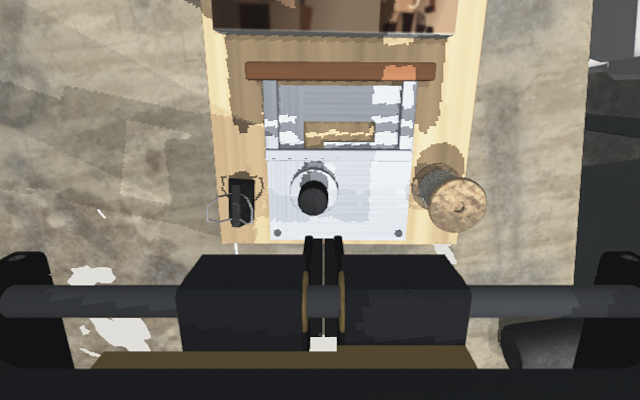

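```bash
python3 -c "
import cv2
a=cv2.imread('pics/w1.png')[60:260,200:480];cv2.imwrite('pics/w1c.png',cv2.resize(a,(784,560),interpolation=cv2.INTER_CUBIC))"
```

```text
(no output)
```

View pics/w1c.png

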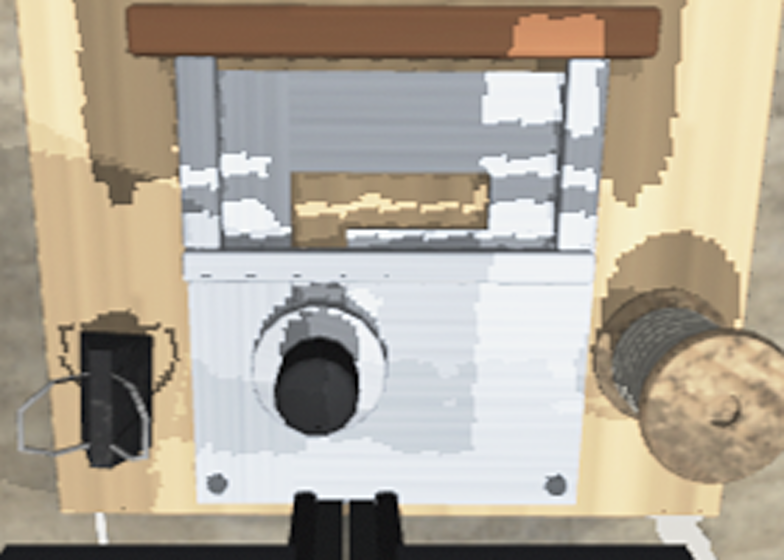

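```bash
cat >> h.py <<'E'
CW=calibration("wrist")
def wback(o,uv,z):
    T=np.eye(4);T[:3,:3]=Ro.from_quat(o["tool_rot"]).as_matrix();T[:3,3]=o["position"];M=T@CW["tool_from_camera"]
    d=M[:3,:3]@np.linalg.solve(CW["K"],[uv[0],uv[1],1]);t=M[:3,3];return t+d*(z-t[2])/d[2]
E
python3 - <<'E'
from h import *
import pickle;o=pickle.load(open('w1.pkl','rb'))
c=lambda u,v:(200+(u-1)/2.8,60+(v-1)/2.8)
for n,p,z in[("knobtop -24,-127",(316,393),64),("collar c(z37)",(319,370),37),("slot -29,-66",(292,172),27),("slot 34,-66",(490,172),27),("board -120,-191",(62,513),12),("board 120,-191",(720,515),12),("cover -62,-178",(198,503),27),("cover 68,-178",(577,501),27),("lip L top",(128,8),40),("lip R top",(660,10),40),("lip bot L",(128,52),40),("clip top",(100,463),30),("spool top",(715,405),72)]:
    print(n,np.round(w2j(wback(o,c(*p),z/1000)),1))
E
```

```text
knobtop -24,-127 [ -26.9 -126.5   64. ]
collar c(z37) [ -26.8 -127.3   37. ]
slot -29,-66 [-35.  -65.9  27. ]
slot 34,-66 [ 26.7 -65.8  27. ]
board -120,-191 [-121.1 -188.7   12. ]
board 120,-191 [ 117.6 -189.1   12. ]
cover -62,-178 [ -69.1 -178.1   27. ]
cover 68,-178 [  61.6 -177.1   27. ]
lip L top [-80.5 -18.8  40. ]
lip R top [ 71.5 -19.2  40. ]
lip bot L [-81.3 -30.8  40. ]
clip top [-101.1 -162.1   30. ]
spool top [  87.7 -127.4   72. ]
```

```bash
python3 - <<'E'
from h import *
p=j2w((-6.4,0.2,0));json.dump([p[0],p[1],JIG[2]],open("jig.json","w"))
E
python3 -c "
from h import *
print(JIG);go((-20,-168,100))"
```

```text
[0.5352948295844863, 0.026915717720272632, -0.1439]
t 2.15 at jig [ -12.8 -118.6  180. ] F [-0.1  0.8 -0.2] w 0.0006 
-> (-20, -168, 100) off [-0.72  4.95  8.  ] rot [-0.05  0.11  0.13]
```

Call:
drive_tool(plan=[{"offset": [-0.4, 2, 0.3], "delta_rot": [0, 0, 0], "jaw": 0}, {"offset": [-0.7, 4.3, 1.2], "delta_rot": [0, 0, 0], "jaw": 0}, {"offset": [-0.7, 5, 3], "delta_rot": [0, 0, 0], "jaw": 0}, {"offset": [-0.7, 5, 5.5], "delta_rot": [0, 0, 0], "jaw": 0}, {"offset": [-0.7, 5, 8], "delta_rot": [0, 0, 0], "jaw": 0}, {"offset": [-0.7, 5, 10], "delta_rot": [0, 0, 0], "jaw": 0}, {"offset": [-0.7, 5, 11], "delta_rot": [0, 0, 0], "jaw": 0}, {"offset": [-0.7, 5, 11], "delta_rot": [0, 0, 0], "jaw": 0}])

```text
time: 2.82
position: [0.4906, -0.1349, 0.069]
tool_rot: [0.998, -0.069, -0.002, -0.001]
ft_force: [-0.2, -0.5, -0.0]
grip_width: 0.0002
```

```bash
python3 -c "
from h import *
go((-20,-150,44))
o=get_obs();import pickle;pickle.dump(o,open('w2.pkl','wb'))
im=camera('wrist')[:,:,::-1];cv2.imwrite('pics/w2.png',im);go((-20,-150,44))"
```

```text
t 2.82 at jig [ -21.  -166.6   69. ] F [-0.2 -0.5 -0. ] w 0.0002 
-> (-20, -150, 44) off [ 0.12 -1.65  2.51] rot [-0.11  0.28  0.31]
t 2.87 at jig [ -19.9 -167.1   70.2] F [-0.1  0.4 -0.3] w 0.0008 
-> (-20, -150, 44) off [ 0.   -1.71  2.62] rot [-0.06  0.14  0.3 ]
```

View pics/w2.png

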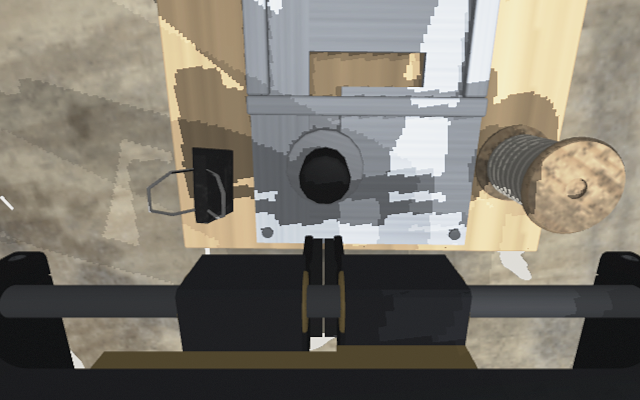

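Call:
drive_tool(plan=[{"offset": [0, 0, 0.8], "delta_rot": [0, 0, 0.3], "jaw": 0}, {"offset": [0, 0, 1.7], "delta_rot": [0, 0, 0.3], "jaw": 0}, {"offset": [0, 0, 2.4], "delta_rot": [0, 0, 0.3], "jaw": 0}, {"offset": [0, 0, 2.6], "delta_rot": [0, 0, 0.3], "jaw": 0}, {"offset": [0, -0.4, 2.6], "delta_rot": [0, 0, 0.3], "jaw": 0}, {"offset": [0, -0.8, 2.6], "delta_rot": [0, 0, 0.3], "jaw": 0}, {"offset": [0, -1.2, 2.6], "delta_rot": [0, 0, 0.3], "jaw": 0}, {"offset": [0, -1.5, 2.6], "delta_rot": [0, 0, 0.3], "jaw": 0}])

```text
time: 3.53
position: [0.4947, -0.1218, 0.0448]
tool_rot: [0.997, -0.072, 0.0, 0.0]
ft_force: [0.5, 0.6, -0.3]
grip_width: 0.0004
```

```bash
python3 -c "
from h import *
go((-20,-97.5,44))"
```

```text
t 3.53 at jig [ -18.9 -153.    44.8] F [ 0.5  0.6 -0.3] w 0.0004 
-> (-20, -97.5, 44) off [-0.12 -5.55  0.08] rot [ 0.   -0.02 -0.07]
```

Push 24 mm slowly and watch.

Call:
drive_tool(plan=[{"offset": [0, -0.3, 0], "delta_rot": [0, 0, 0], "jaw": 0}, {"offset": [0, -0.6, 0], "delta_rot": [0, 0, 0], "jaw": 0}, {"offset": [0, -0.9, 0], "delta_rot": [0, 0, 0], "jaw": 0}, {"offset": [0, -1.2, 0], "delta_rot": [0, 0, 0], "jaw": 0}, {"offset": [0, -1.5, 0], "delta_rot": [0, 0, 0], "jaw": 0}, {"offset": [0, -1.8, 0], "delta_rot": [0, 0, 0], "jaw": 0}, {"offset": [0, -2.1, 0], "delta_rot": [0, 0, 0], "jaw": 0}, {"offset": [0, -2.4, 0], "delta_rot": [0, 0, 0], "jaw": 0}])

```text
time: 4.2
position: [0.4982, -0.0985, 0.0447]
tool_rot: [0.997, -0.073, 0.0, 0.0]
ft_force: [-0.6, -2.0, 0.9]
grip_width: 0.0003
```

```bash
python3 -c "
from h import *
go((-20,-97.5,44))
im=camera('wrist')[:,:,::-1];cv2.imwrite('pics/w3.png',im)"
```

```text
t 4.2 at jig [ -18.7 -129.4   44.7] F [-0.6 -2.   0.9] w 0.0003 
-> (-20, -97.5, 44) off [-0.13 -3.19  0.06] rot [ 0.01 -0.02 -0.08]
```

View pics/w3.png

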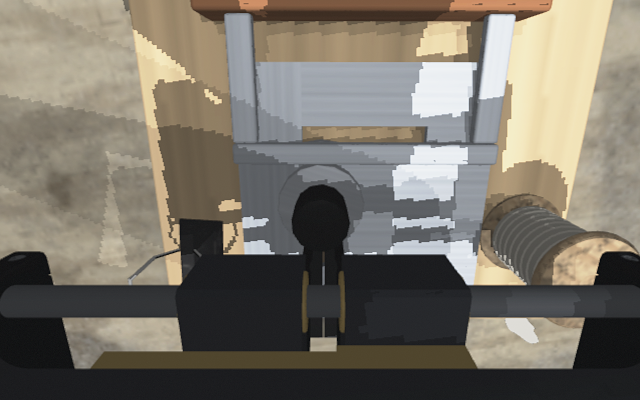

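Call:
drive_tool(plan=[{"offset": [0, -0.3, 0], "delta_rot": [0, 0, 0], "jaw": 0}, {"offset": [0, -0.6, 0], "delta_rot": [0, 0, 0], "jaw": 0}, {"offset": [0, -0.9, 0], "delta_rot": [0, 0, 0], "jaw": 0}, {"offset": [0, -1.2, 0], "delta_rot": [0, 0, 0], "jaw": 0}, {"offset": [0, -1.5, 0], "delta_rot": [0, 0, 0], "jaw": 0}, {"offset": [0, -1.8, 0], "delta_rot": [0, 0, 0], "jaw": 0}, {"offset": [0, -2.0, 0], "delta_rot": [0, 0, 0], "jaw": 0}, {"offset": [0, -2.2, 0], "delta_rot": [0, 0, 0], "jaw": 0}])

```text
time: 4.92
position: [0.5012, -0.0766, 0.0446]
tool_rot: [0.997, -0.072, -0.0, 0.0]
ft_force: [-0.9, -1.9, 1.2]
grip_width: 0.0005
```

```bash
python3 -c "
from h import *
go((-20,-97.5,44))
im=camera('wrist')[:,:,::-1];cv2.imwrite('pics/w4.png',im)"
```

```text
t 4.92 at jig [ -18.9 -107.3   44.6] F [-0.9 -1.9  1.2] w 0.0005 
-> (-20, -97.5, 44) off [-0.11 -0.98  0.06] rot [ 0.    0.   -0.07]
```

View pics/w4.png

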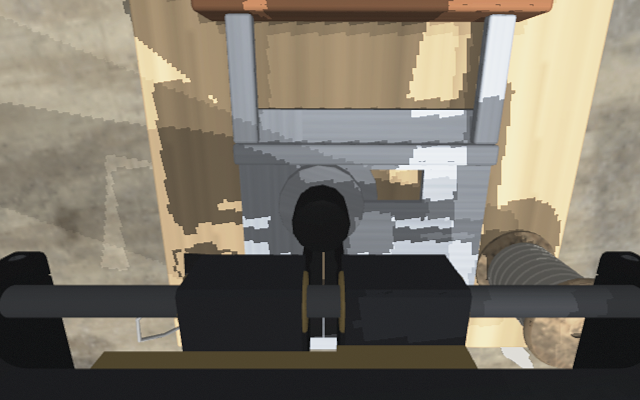

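Call:
drive_tool(plan=[{"offset": [0, -0.15, 0], "delta_rot": [0, 0, 0], "jaw": 0}, {"offset": [0, -0.3, 0], "delta_rot": [0, 0, 0], "jaw": 0}, {"offset": [0, -0.45, 0], "delta_rot": [0, 0, 0], "jaw": 0}, {"offset": [0, -0.6, 0], "delta_rot": [0, 0, 0], "jaw": 0}, {"offset": [0, -0.7, 0], "delta_rot": [0, 0, 0], "jaw": 0}, {"offset": [0, -0.8, 0], "delta_rot": [0, 0, 0], "jaw": 0}, {"offset": [0, -0.85, 0], "delta_rot": [0, 0, 0], "jaw": 0}, {"offset": [0, -0.9, 0], "delta_rot": [0, 0, 0], "jaw": 0}])

```text
time: 5.63
position: [0.5025, -0.0679, 0.0446]
tool_rot: [0.997, -0.073, -0.0, 0.0]
ft_force: [-0.8, -2.4, 0.9]
grip_width: 0.0003
```

```bash
python3 -c "
from h import *
go((-20,-97.5,44))
im=camera('wrist')[:,:,::-1];cv2.imwrite('pics/w5.png',im)
im=camera('top')[140:260,215:375,::-1];cv2.imwrite('pics/t5.png',cv2.resize(im,None,fx=5,fy=5,interpolation=cv2.INTER_CUBIC))
"
```

```text
t 5.63 at jig [-18.9 -98.5  44.6] F [-0.8 -2.4  0.9] w 0.0003 
-> (-20, -97.5, 44) off [-0.11 -0.1   0.06] rot [ 0.    0.   -0.08]
```

View pics/w5.png

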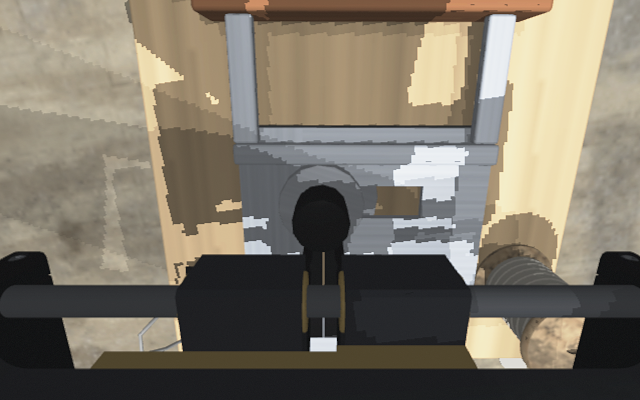

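View pics/t5.png

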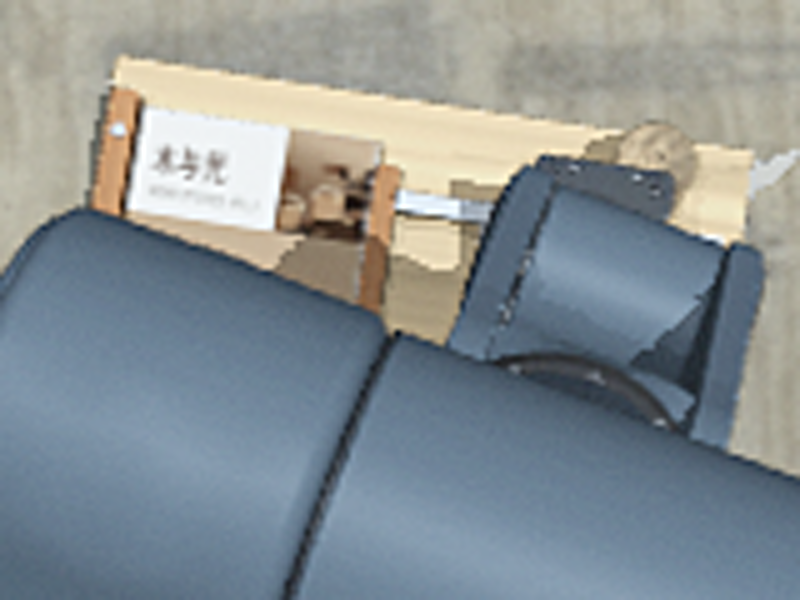

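Call:
drive_tool(plan=[{"offset": [0, -0.04, 0], "delta_rot": [0, 0, 0], "jaw": 0}, {"offset": [0, -0.08, 0], "delta_rot": [0, 0, 0], "jaw": 0}, {"offset": [0, -0.12, 0], "delta_rot": [0, 0, 0], "jaw": 0}, {"offset": [0, -0.16, 0], "delta_rot": [0, 0, 0], "jaw": 0}, {"offset": [0, -0.2, 0], "delta_rot": [0, 0, 0], "jaw": 0}, {"offset": [0, -0.2, 0], "delta_rot": [0, 0, 0], "jaw": 0}, {"offset": [0, -0.2, 0], "delta_rot": [0, 0, 0], "jaw": 0}, {"offset": [0, -0.2, 0], "delta_rot": [0, 0, 0], "jaw": 0}])

```text
time: 6.4
position: [0.5028, -0.066, 0.0446]
tool_rot: [0.997, -0.073, -0.0, 0.0]
ft_force: [-1.5, -4.1, 0.8]
grip_width: 0.0002
```

```bash
python3 -c "
from h import *
go((-20,-97.5,44))"
```

```text
t 6.4 at jig [-18.9 -96.6  44.6] F [-1.5 -4.1  0.8] w 0.0002 
-> (-20, -97.5, 44) off [-0.11  0.09  0.06] rot [ 0.01 -0.   -0.08]
```

Call:
drive_tool(plan=[{"offset": [0, -0.04, 0], "delta_rot": [0, 0, 0], "jaw": 0}, {"offset": [0, -0.08, 0], "delta_rot": [0, 0, 0], "jaw": 0}, {"offset": [0, -0.12, 0], "delta_rot": [0, 0, 0], "jaw": 0}, {"offset": [0, -0.16, 0], "delta_rot": [0, 0, 0], "jaw": 0}, {"offset": [0, -0.16, 0], "delta_rot": [0, 0, 0], "jaw": 0}, {"offset": [0, -0.16, 0], "delta_rot": [0, 0, 0], "jaw": 0}, {"offset": [0, -0.16, 0], "delta_rot": [0, 0, 0], "jaw": 0}, {"offset": [0, -0.16, 0], "delta_rot": [0, 0, 0], "jaw": 0}])

```text
time: 7.07
position: [0.5031, -0.0654, 0.0449]
tool_rot: [0.997, -0.072, 0.0, 0.001]
ft_force: [-2.5, -8.1, 3.8]
grip_width: 0.0005
```

```bash
python3 -c "
from h import *
go((-20,-110,44))
im=camera('wrist')[:,:,::-1];cv2.imwrite('pics/w6.png',im)"
```

```text
t 7.07 at jig [-18.6 -96.   44.9] F [-2.5 -8.1  3.8] w 0.0005 
-> (-20, -110, 44) off [-0.14  1.4   0.09] rot [ 0.09 -0.03 -0.02]
```

View pics/w6.png

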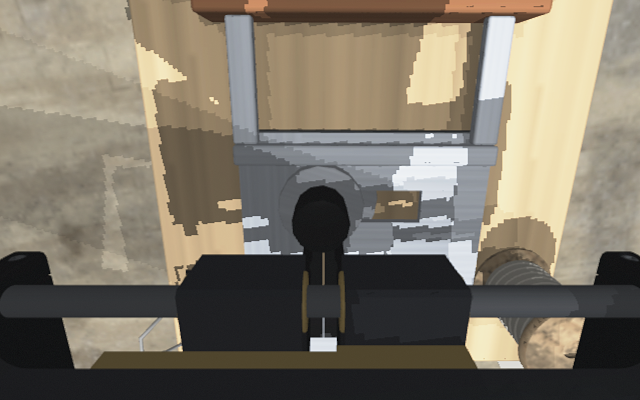

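Call:
drive_tool(plan=[{"offset": [0, 0.4, 0], "delta_rot": [0, 0, 0], "jaw": 0}, {"offset": [0, 1.4, 0], "delta_rot": [0, 0, 0], "jaw": 0}, {"offset": [0, 1.6, -1], "delta_rot": [0, 0, 0], "jaw": 0}, {"offset": [0, 1.6, -2.8], "delta_rot": [0, 0, 0], "jaw": 0}, {"offset": [0, 1.6, -4], "delta_rot": [0, 0, 0], "jaw": 0}, {"offset": [-1.5, 1, -4], "delta_rot": [0, 0, 0], "jaw": 0}, {"offset": [-3, -0.5, -4], "delta_rot": [0, 0, 0], "jaw": 0}, {"offset": [-4, -1.5, -4], "delta_rot": [0, 0, 0], "jaw": 0}])

```text
time: 7.78
position: [0.4641, -0.0427, 0.0852]
tool_rot: [0.997, -0.073, -0.0, -0.0]
ft_force: [-0.4, 0.7, -0.5]
grip_width: 0.0004
```

```bash
python3 -c "
from h import *
go((-62,-74,44))
im=camera('wrist')[:,:,::-1];cv2.imwrite('pics/w7.png',im)
go((-62,-74,44))"
```

```text
t 7.78 at jig [-60.4 -79.1  85.2] F [-0.4  0.7 -0.5] w 0.0004 
-> (-62, -74, 44) off [-0.15 -0.51  4.12] rot [-0.05  0.06 -0.16]
t 7.83 at jig [-63.6 -77.3  84.8] F [-1.7  1.6 -0.8] w 0.0005 
-> (-62, -74, 44) off [ 0.19 -0.32  4.08] rot [-0.12  0.33 -0.06]
```

View pics/w7.png

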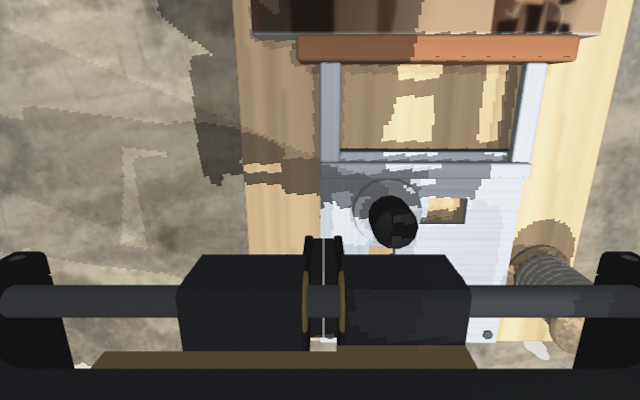

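```bash
python3 -c "
from h import *
o=get_obs();print(np.round(w2j(wback(o,(391,219),.064)),1),np.round(w2j(wback(o,(323,238),o['position'][2])),1))"
```

```text
[-26.2 -65.   64. ] [-63.6 -67.3  84.8]
```

```bash
python3 -c "
from h import *
go((-62,-74,44))
o=get_obs()
im=camera('wrist')[:,:,::-1];cv2.imwrite('pics/w8.png',im)
o2=get_obs();print(w2j(o['position']),w2j(o2['position']))
a=im[150:270,300:480];cv2.imwrite('pics/w8c.png',cv2.resize(a,None,fx=4,fy=4,interpolation=cv2.INTER_CUBIC))"
```

```text
t 7.83 at jig [-63.6 -77.3  84.8] F [-1.7  1.6 -0.8] w 0.0005 
-> (-62, -74, 44) off [ 0.19 -0.32  4.08] rot [-0.12  0.33 -0.06]
[-63.63916277 -77.29733273  84.76629683] [-61.77399927 -78.24386395  84.70237904]
```

View pics/w8c.png

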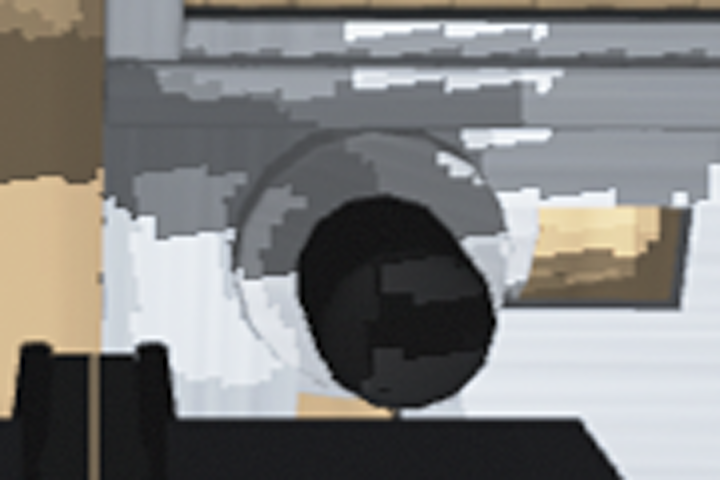

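```bash
python3 -c "
from h import *
o=get_obs()
for n,p,z in [('top',(412,325),.064),('collar',(372,265),.037),('slot 34,-84',(680,306),.027),('slot34,-66',(690,206),.027)]:
  print(n,np.round(w2j(wback(o,(300+(p[0]-1.5)/4,150+(p[1]-1.5)/4),z)),1))"
```

```text
top [-17.4 -72.9  64. ]
collar [-18.  -73.9  37. ]
slot 34,-84 [ 35.7 -84.7  27. ]
slot34,-66 [ 35.2 -67.2  27. ]
```

Call:
drive_tool(plan=[{"offset": [-0.1, -0.2, 0], "delta_rot": [0, 0, 0], "jaw": 0}, {"offset": [-0.2, -0.4, 0.3], "delta_rot": [0, 0, 0], "jaw": 0}, {"offset": [-0.2, -0.4, 1], "delta_rot": [0, 0, 0], "jaw": 0}, {"offset": [-0.2, -0.4, 2], "delta_rot": [0, 0, 0], "jaw": 0}, {"offset": [-0.2, -0.4, 3], "delta_rot": [0, 0, 0], "jaw": 0}, {"offset": [-0.2, -0.4, 3.8], "delta_rot": [0, 0, 0], "jaw": 0}, {"offset": [-0.2, -0.4, 4], "delta_rot": [0, 0, 0], "jaw": 0}, {"offset": [-0.2, -0.4, 4], "delta_rot": [0, 0, 0], "jaw": 0}])

```text
time: 8.55
position: [0.4639, -0.0396, 0.0435]
tool_rot: [0.997, -0.073, -0.001, -0.0]
ft_force: [-0.8, -0.6, -0.7]
grip_width: 0.0006
```

```bash
python3 -c "
from h import *
go((-50,-74,44))
camera('wrist');go((-50,-74,44))"
```

```text
t 8.55 at jig [-61.1 -76.   43.5] F [-0.8 -0.6 -0.7] w 0.0006 
-> (-50, -74, 44) off [ 1.11 -0.21 -0.05] rot [-0.02  0.1  -0.1 ]
t 8.6 at jig [-60.9 -76.   44. ] F [-0.8  0.5  0.4] w 0.0007 
-> (-50, -74, 44) off [ 1.09 -0.2   0.  ] rot [-0.01  0.05 -0.1 ]
```

Call:
drive_tool(plan=[{"offset": [0.3, -0.1, 0], "delta_rot": [0, 0, 0], "jaw": 0}, {"offset": [0.6, -0.2, 0], "delta_rot": [0, 0, 0], "jaw": 0}, {"offset": [0.9, -0.2, 0], "delta_rot": [0, 0, 0], "jaw": 0}, {"offset": [1.2, -0.2, 0], "delta_rot": [0, 0, 0], "jaw": 0}, {"offset": [1.5, -0.2, 0], "delta_rot": [0, 0, 0], "jaw": 0}, {"offset": [1.8, -0.2, 0], "delta_rot": [0, 0, 0], "jaw": 0}, {"offset": [2.1, -0.2, 0], "delta_rot": [0, 0, 0], "jaw": 0}, {"offset": [2.4, -0.2, 0], "delta_rot": [0, 0, 0], "jaw": 0}])

```text
time: 9.27
position: [0.4883, -0.0409, 0.0446]
tool_rot: [0.997, -0.073, -0.0, -0.0]
ft_force: [0.1, -0.0, -0.1]
grip_width: 0.0002
```

```bash
python3 -c "
from h import *
go((0,-74,44))
im=camera('wrist')[:,:,::-1];cv2.imwrite('pics/w9.png',im)"
```

```text
t 9.27 at jig [-36.8 -73.9  44.6] F [ 0.1 -0.  -0.1] w 0.0002 
-> (0, -74, 44) off [3.68 0.01 0.06] rot [-0.    0.03 -0.08]
```

View pics/w9.png

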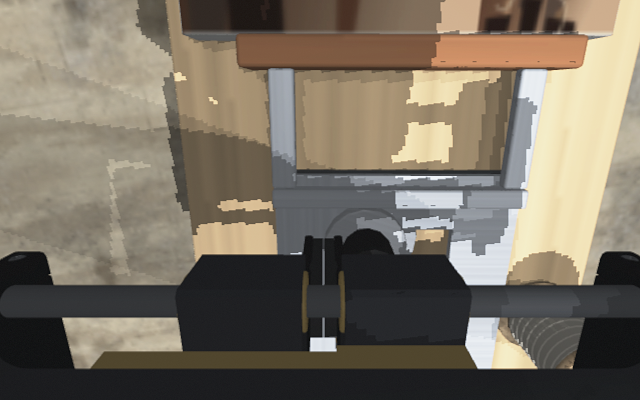

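Call:
drive_tool(plan=[{"offset": [0.3, 0, 0], "delta_rot": [0, 0, 0], "jaw": 0}, {"offset": [0.6, 0, 0], "delta_rot": [0, 0, 0], "jaw": 0}, {"offset": [0.9, 0, 0], "delta_rot": [0, 0, 0], "jaw": 0}, {"offset": [1.2, 0, 0], "delta_rot": [0, 0, 0], "jaw": 0}, {"offset": [1.5, 0, 0], "delta_rot": [0, 0, 0], "jaw": 0}, {"offset": [1.8, 0, 0], "delta_rot": [0, 0, 0], "jaw": 0}, {"offset": [2.1, 0, 0], "delta_rot": [0, 0, 0], "jaw": 0}, {"offset": [2.4, 0, 0], "delta_rot": [0, 0, 0], "jaw": 0}])

```text
time: 9.98
position: [0.5123, -0.0445, 0.0445]
tool_rot: [0.997, -0.073, -0.0, -0.0]
ft_force: [-0.6, 0.4, 0.4]
grip_width: 0.0005
```

```bash
python3 -c "
from h import *
go((0,-74,44))
im=camera('wrist')[:,:,::-1];cv2.imwrite('pics/w10.png',im)"
```

```text
t 9.98 at jig [-12.6 -73.9  44.5] F [-0.6  0.4  0.4] w 0.0005 
-> (0, -74, 44) off [1.26 0.   0.05] rot [-0.    0.01 -0.08]
```

View pics/w10.png

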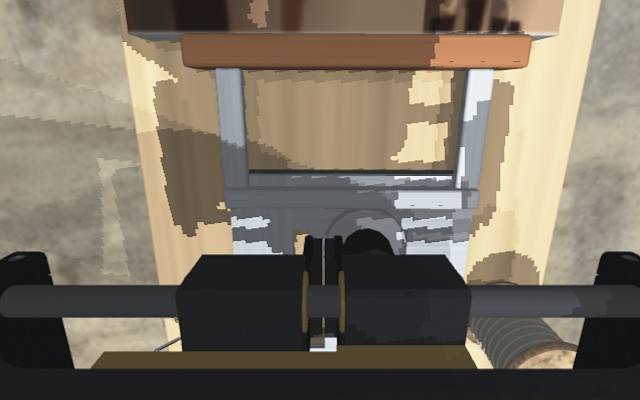

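Call:
drive_tool(plan=[{"offset": [0.3, 0, 0], "delta_rot": [0, 0, 0], "jaw": 0}, {"offset": [0.6, 0, 0], "delta_rot": [0, 0, 0], "jaw": 0}, {"offset": [0.8, 0, 0], "delta_rot": [0, 0, 0], "jaw": 0}, {"offset": [1.0, 0, 0], "delta_rot": [0, 0, 0], "jaw": 0}, {"offset": [1.2, 0, 0], "delta_rot": [0, 0, 0], "jaw": 0}, {"offset": [1.3, 0, 0], "delta_rot": [0, 0, 0], "jaw": 0}, {"offset": [1.4, 0, 0], "delta_rot": [0, 0, 0], "jaw": 0}, {"offset": [1.4, 0, 0], "delta_rot": [0, 0, 0], "jaw": 0}])

```text
time: 10.7
position: [0.5261, -0.0465, 0.0446]
tool_rot: [0.997, -0.073, 0.0, 0.0]
ft_force: [-0.1, 0.1, 0.5]
grip_width: 0.0004
```

```bash
python3 -c "
from h import *
go((4,-74,44))"
```

```text
t 10.7 at jig [  1.4 -74.   44.6] F [-0.1  0.1  0.5] w 0.0004 
-> (4, -74, 44) off [ 0.26 -0.    0.06] rot [ 0.   -0.02 -0.09]
```

Call:
drive_tool(plan=[{"offset": [0.05, 0, 0], "delta_rot": [0, 0, 0], "jaw": 0}, {"offset": [0.1, 0, 0], "delta_rot": [0, 0, 0], "jaw": 0}, {"offset": [0.15, 0, 0], "delta_rot": [0, 0, 0], "jaw": 0}, {"offset": [0.2, 0, 0], "delta_rot": [0, 0, 0], "jaw": 0}, {"offset": [0.25, 0, 0], "delta_rot": [0, 0, 0], "jaw": 0}, {"offset": [0.3, 0, 0], "delta_rot": [0, 0, 0], "jaw": 0}, {"offset": [0.3, 0, 0], "delta_rot": [0, 0, 0], "jaw": 0}, {"offset": [0.3, 0, 0], "delta_rot": [0, 0, 0], "jaw": 0}])

```text
time: 11.37
position: [0.529, -0.0469, 0.0446]
tool_rot: [0.997, -0.073, 0.0, 0.0]
ft_force: [0.6, -0.3, 0.4]
grip_width: 0.0006
```

```bash
python3 -c "
from h import *
go((4,-74,44))"
```

```text
t 11.37 at jig [  4.3 -74.   44.6] F [ 0.6 -0.3  0.4] w 0.0006 
-> (4, -74, 44) off [-0.03 -0.    0.06] rot [ 0.   -0.02 -0.08]
```

Not at the stop yet; continue 3 mm.

Call:
drive_tool(plan=[{"offset": [0.05, 0, 0], "delta_rot": [0, 0, 0], "jaw": 0}, {"offset": [0.1, 0, 0], "delta_rot": [0, 0, 0], "jaw": 0}, {"offset": [0.15, 0, 0], "delta_rot": [0, 0, 0], "jaw": 0}, {"offset": [0.2, 0, 0], "delta_rot": [0, 0, 0], "jaw": 0}, {"offset": [0.25, 0, 0], "delta_rot": [0, 0, 0], "jaw": 0}, {"offset": [0.25, 0, 0], "delta_rot": [0, 0, 0], "jaw": 0}, {"offset": [0.25, 0, 0], "delta_rot": [0, 0, 0], "jaw": 0}, {"offset": [0.25, 0, 0], "delta_rot": [0, 0, 0], "jaw": 0}])

```text
time: 12.03
position: [0.5294, -0.0468, 0.0445]
tool_rot: [0.997, -0.072, -0.002, -0.0]
ft_force: [-5.1, -0.2, 5.0]
grip_width: 0.0002
```

```bash
python3 -c "
from h import *
go((4,-74,44))
im=camera('wrist')[:,:,::-1];cv2.imwrite('pics/w11.png',cv2.resize(im[150:290,240:480],None,fx=3,fy=3))"
```

```text
t 12.03 at jig [  4.7 -73.8  44.5] F [-5.1 -0.2  5. ] w 0.0002 
-> (4, -74, 44) off [-0.07  0.02  0.05] rot [-0.02  0.23 -0.06]
```

View pics/w11.png

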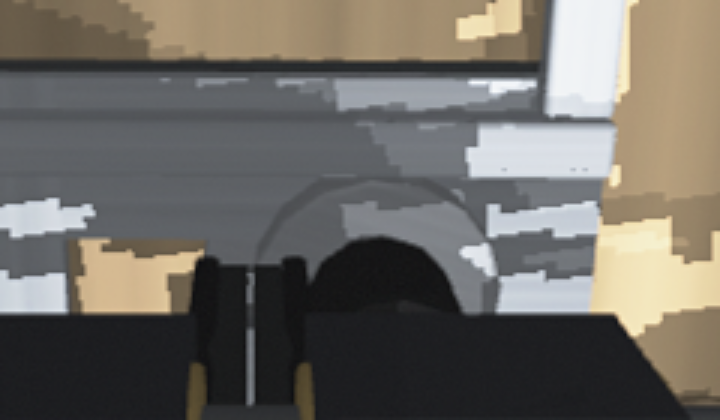

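Call:
drive_tool(plan=[{"offset": [-0.3, 0, 0], "delta_rot": [0, 0, 0], "jaw": 0}, {"offset": [-1, 0, 0], "delta_rot": [0, 0, 0], "jaw": 0}, {"offset": [-2, 0, 0], "delta_rot": [0, 0, 0], "jaw": 0}, {"offset": [-2.2, 0, -1], "delta_rot": [0, 0, 0], "jaw": 0}, {"offset": [-2.2, 0, -3], "delta_rot": [0, 0, 0], "jaw": 0}, {"offset": [-2.2, 0, -6], "delta_rot": [0, 0, 0], "jaw": 0}, {"offset": [-2.2, 0, -9], "delta_rot": [0, 0, 0], "jaw": 0}, {"offset": [-2.2, 0, -12], "delta_rot": [0, 0, 0], "jaw": 0}])

```text
time: 12.75
position: [0.51, -0.0442, 0.1665]
tool_rot: [0.997, -0.073, 0.001, 0.0]
ft_force: [0.8, -0.5, 0.2]
grip_width: 0.0003
```

Call:
drive_tool(plan=[{"offset": [0, 0, -3], "delta_rot": [0, 0, 0], "jaw": 0}, {"offset": [0, 2, -4], "delta_rot": [0, 0, 0], "jaw": 0}, {"offset": [0, 5, -4], "delta_rot": [0, 0, 0], "jaw": 0}, {"offset": [0, 7, -4], "delta_rot": [0, 0, 0], "jaw": 0}, {"offset": [0, 8, -4], "delta_rot": [0, 0, 0], "jaw": 0}, {"offset": [0, 8, -4], "delta_rot": [0, 0, 0], "jaw": 0}, {"offset": [0, 8, -4], "delta_rot": [0, 0, 0], "jaw": 0}, {"offset": [0, 8, -4], "delta_rot": [0, 0, 0], "jaw": 0}])

```text
time: 13.42
position: [0.4978, -0.1222, 0.2044]
tool_rot: [0.997, -0.072, -0.0, -0.0]
ft_force: [-0.7, 1.4, 0.8]
grip_width: 0.0006
```

```bash
python3 -c "
from h import *
camera('scene')
o=get_obs();print(o['time'],w2j(o['position']),o['ft_force'])
import pickle;pickle.dump(o,open('w12.pkl','wb'))
im=camera('wrist')[:,:,::-1];cv2.imwrite('pics/w12.png',im)
im=camera('top')[140:260,215:375,::-1];cv2.imwrite('pics/t12.png',cv2.resize(im,None,fx=5,fy=5,interpolation=cv2.INTER_CUBIC))
"
```

```text
13.4667 [ -15.76733638 -152.83900226  204.33546549] [ 0.85953527 -0.50297127 -0.33724694]
```

View pics/w12.png

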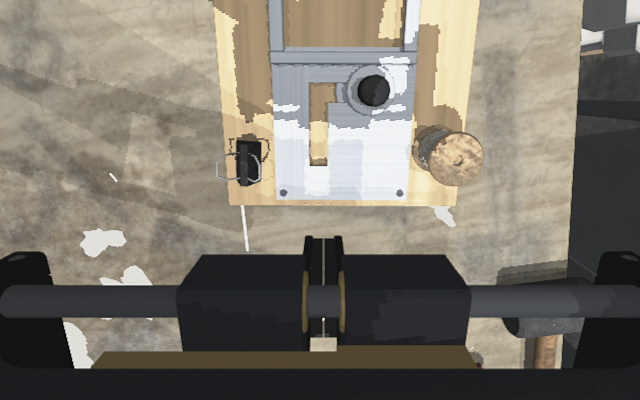

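View pics/t12.png

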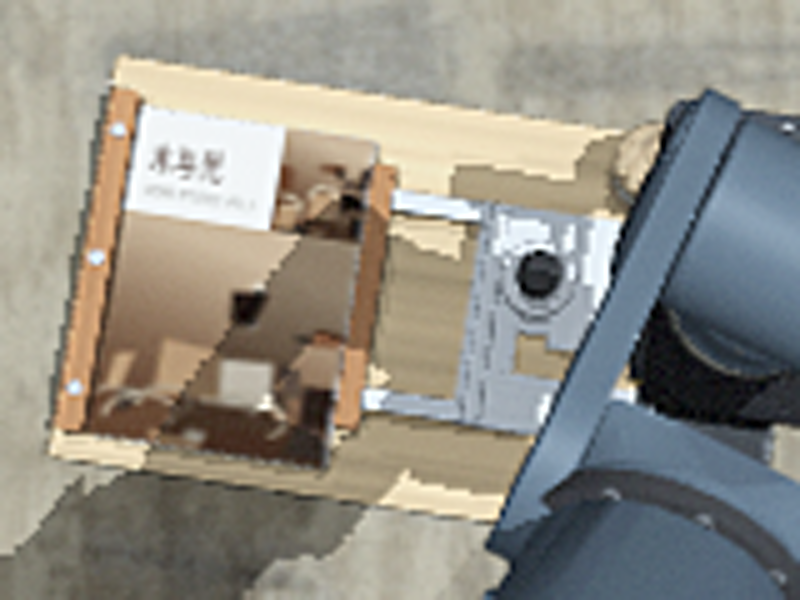

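```bash
python3 -c "
from h import *
import pickle;o=pickle.load(open('w12.pkl','rb'))
print('knob',np.round(w2j(wback(o,(374,91),.064)),1),'slot(-20,-144)end',np.round(w2j(wback(o,(318,165),.027)),1))
t=lambda u,v:(215+(u-2)/5,140+(v-2)/5)
for n,p,z in[('book R up',(380,146),.034),('book R lo',(327,469),.034),('fence face up',(143,95),.042),('fence lo',(86,430),.042),('lip far',(398,170),.04),('lip near',(356,428),.04),('knob',(540,273),.064)]:
  print(n,np.round(w2j(back('top',t(*p),z)),1))
a=cv2.imread('pics/t12.png')[60:480,40:400];cv2.imwrite('pics/t12c.png',cv2.resize(a,None,fx=1.42,fy=1.42))
"
```

```text
knob [ 26.  -73.7  64. ] slot(-20,-144)end [ -20.7 -143.1   27. ]
book R up [91.7 27.6 34. ]
book R lo [-97.6  29.6  34. ]
fence face up [ 99.6 166.6  42. ]
fence lo [-95.6 167.2  42. ]
lip far [78.2 14.9 40. ]
lip near [-72.4  16.5  40. ]
knob [ 27.5 -74.   64. ]
```

View pics/t12c.png

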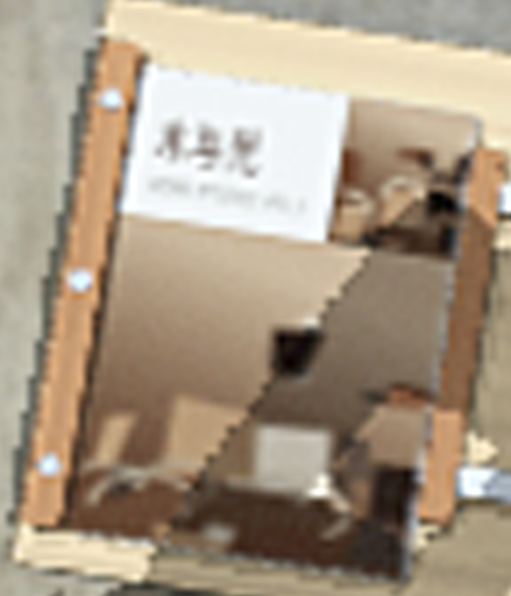

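```bash
python3 -c "
from rig import *
print(hand_in())"
```

```text
the job is handed in; nothing more can be done
None
```

I pushed the knob with the shut fingertips along the long leg to the corner stop, with about 8 N at the wrist. Then I pushed it from its -x side to the end stop of the short leg, with about 5 N along the push. After that I backed off, raised the hand clear and handed the job in at about 13.5 s; no verdict was reported.

**Last checks:**
- **Knob:** it stands at jig (26.0, -73.7) mm by the wrist camera and (27.5, -74.0) mm by the top camera; the target is (25, -75) mm.
- **Book:** its near edge at y of about 28.6 mm puts its far edge at about 166.6 mm. I measured the fence face at about 167 mm, so the book is flush. It is parallel to the fence within about 0.01 rad.
- **Jaw:** its lip stands behind the book. I did not measure its travel directly.
- **Bystanders:** the clip and spool look undisturbed in the last wrist picture. The fingers never went near the others, and I did not measure them again.

**One disagreement:** the first jig pose, fitted from the board's outline, was about 6 mm off in x from the slot and cover seen by the wrist camera. I worked from the wrist camera. The fence face then measured about 3 mm short of its nominal y of 170 mm, so I judged the book against the measured fence.

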